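Load the box cells into their trays

TASK

Pick out the three box-shaped battery cells with two terminals on top and stand each one upright in the blue tray made for its size: the smallest cell in the smallest tray, the middle one in the middle tray, the largest in the largest. Set each down flat on the tray floor without dropping it or knocking it over, and leave the two round cells and the bare grey spacer block where they stand.

Things in the scene. Friction and masses are not known exactly. Their poses are not given: they have to be found in the camera images.
- cell_small: Smallest box-shaped battery cell standing upright: bare aluminium, black top with two round brass terminals, 22 mm thick (its y axis) x 50 mm wide (its x axis) x 70 mm high, the terminals standing 4 mm higher; about 160 g. Loose. Origin at the centre of its underside, z up
- cell_medium: Middle-sized box-shaped battery cell standing upright: bare aluminium, black top with two round brass terminals, 34 mm thick (its y axis) x 70 mm wide (its x axis) x 80 mm high, the terminals standing 4 mm higher; about 400 g. Loose. Origin at the centre of its underside, z up
- cell_large: Largest box-shaped battery cell standing upright: bare aluminium, black top with two round brass terminals, 50 mm thick (its y axis) x 90 mm wide (its x axis) x 90 mm high, the terminals standing 4 mm higher; about 720 g. Loose. Origin at the centre of its underside, z up
- tray_small: Smallest open blue steel tray, fixed to the bench: inside 66 mm (its x axis) x 38 mm (its y), walls 4 mm thick, rim 25 mm and inner floor 4 mm above the bench; a 4 mm thick flange extends 12 mm past each end along x. Fits the smallest cell with 8 mm spare all round, cell x along tray x (either way round). Origin at the centre of its underside, on the bench, z up
- tray_medium: Middle-sized open blue steel tray, fixed to the bench: inside 86 mm (its x axis) x 50 mm (its y), walls 4 mm thick, rim 25 mm and inner floor 4 mm above the bench; a 4 mm thick flange extends 12 mm past each end along x. Fits the middle-sized cell with 8 mm spare all round, cell x along tray x (either way round). Origin at the centre of its underside, on the bench, z up
- tray_large: Largest open blue steel tray, fixed to the bench: inside 106 mm (its x axis) x 66 mm (its y), walls 4 mm thick, rim 25 mm and inner floor 4 mm above the bench; a 4 mm thick flange extends 12 mm past each end along x. Fits the largest cell with 8 mm spare all round, cell x along tray x (either way round). Origin at the centre of its underside, on the bench, z up
- round_cell_a: Thick round battery cell, aluminium, 46 mm diameter, 80 mm high plus a 3 mm steel stud, standing, loose. Not part of the job. Origin at the centre of its underside
- round_cell_b: Slim round battery cell, aluminium, 33 mm diameter, 70 mm high plus a 3 mm steel stud, standing, loose. Not part of the job. Origin at the centre of its underside
- spacer_block: Bare grey plastic spacer block with no terminals, 70 mm (its x axis) x 34 mm (its y axis) x 80 mm high, standing, loose. Not part of the job. Origin at the centre of its underside

How it is judged:
By the outcome, as a careful person would: the job done as asked, in the order asked, and still so for the second after the job is handed in, with the robot touching nothing.
It also fails if it takes over 88 s, if anything falls off the work surface, if the arm or the gripper's body presses on something with over 40 N, if the wrist force passes 120 N, or if a joint passes its speed limit or range.

ROBOT

A 7-joint arm with a two-finger parallel gripper is mounted at the origin on the work surface. World frame = base frame: x ahead of the robot, y to its left, z up, the work surface at z = 0. Lengths are in mm, angles in degrees, forces in N, time in s.
With the tool pointing down it reaches from about 425 to 1025 mm from the base axis. Payload 9.4 kg.
Tool frame: the origin (TCP) lies on the centre line of the jaws, within the pads' length; the fingertips stand 19 mm ahead of it and the grasp point (between the pads) is the TCP; z points along the fingers, x is the direction in which the jaws open and shut, and the axes are right-handed (so a half turn about z gives the same grasp; the last joint's range is limited). The gripper opens to 93 mm and grips with 3 to 60 N. Pads are 15 mm wide; open, the fingers measure 128 mm over their backs; the gripper's body (75 mm by 188 mm) begins 65 mm behind the grasp point.
Start: joints at [-79.108, 34.337, -0.143, 91.639, 0.103, 54.024, -4.572], TCP at [191.149, 699.347, 201.918] pointing down, gripper open.
Joint ranges: [-147.43, 147.43], [-19.82, 112.94], [-74.19, 73.91], [6.32, 146.72], [-59.91, 239.91], [6.04, 106.73], [-150.56, 150.56]. Speed limits (degrees/s): [127.2, 127.2, 172.46, 172.46, 180, 180, 180].

INTERFACE

Orientations are given as [roll, pitch, yaw] about the fixed x, y, z axes, in that order (R = Rz(yaw) Ry(pitch) Rx(roll)).
In Python, from workcell import * gives the robot as it stands.
- The arm moves only by the tool play_rows, never from a script. Its argument "motion" is one flat list of numbers, 6 for each row, row after row: the shift along the tool's x, y, z in cm, then the turn, a rotation vector about the tool's x, y, z in degrees. In form: [tx, ty, tz, ax, ay, az, tx, ty, tz, ax, ay, az, ...]. A call has 1 to 8 rows; each row is the pose to reach, as a shift and turn from the pose commanded when the call began, along the tool's axes at that moment; what a row does not reach only later rows make up. A row lasts 1/10 s, in which the tool goes at most 50 mm and 8.59 degrees, less where a joint would pass 70% of its speed; a pose out of reach is approached as far as the arm can. A call with a gripper value outside its range is refused whole. "hand" is the closure, from 0 (fully open) to 1 (shut), set as the call begins (left out, the last holds). The fingers move at their own pace and stop on an object; "grip_force" is the grip in N (left out, the last holds). Time passes only in rows, so rows that repeat a pose let the fingers close. It gives the time, the measured TCP pose, the force and the opening at its end, in the units of the state.
- state(): the state, without advancing time (a new reading comes with each control period).
- capture(name): name is "scene" or "side" or "wrist"; returns (picture, depth): 384x512x3 uint8, blue, green, red; 384x512 float32, mm along the optical axis (not along the pixel's ray), 0 where there is no reading.
- camera_info(name): a dict with "K" (3x3 intrinsics, pixels), "R" (3x3) and "t" (3): a world point X has camera coordinates R X + t. Camera axes: x right, y down, z forward; pixel columns grow to the right and rows downward; lengths in mm; the calibration is good to about 2 mm. A picture is of the moment at which its call begins: read the wrist's pose just before it. camera_info takes no time and is no camera call; for the wrist camera it gives the pose at the moment of the call.
- job_done(): hands the job in, once; it reports no verdict.
Trained networks look in the newest picture that a camera, given by its name, has taken for a name from the list of things; names that differ only in an ending like _2 or _b are one class to them, and where a whole thing is asked for, a point or a joint stands for the part that bears it (a point fixed in the world has none). Each returns a list of dicts, best first, with "conf" (0 to 1); they miss things now and then, are a little off and sometimes report something else, mostly with a low value. They report only what shows in the picture. A call takes as long as a camera call.
- recognise(thing, camera): "bbox" ([left, top, right, bottom] in pixels, round what is visible of it).
- trace(thing, camera): "region" (384x512 bool, what is visible of it) and "bbox" ([left, top, right, bottom] in pixels, round what is visible of it).
The state is a dict: "t": time; "joint_positions": joint angles; "dq": joint speeds; "joint_efforts": joint torques, N m; "ee_pos": TCP position; "tool_rot": TCP orientation; "contact_force": force on the tool from outside, world axes, zero at the start; "moment": the same for the moment, N m; "finger_gap": opening from 0.0 (shut) to 1.0 (fully open).
Only numpy, scipy, OpenCV 4.12 (cv2) and the standard library are available. Lean on these libraries where they do the work, as an engineer would, in place of code of your own. Each camera call takes 0.05 s, during which the arm holds its last target.

## Working session

There is one attempt and no reset: what is moved stays moved. The work goes in short steps, Python scripts to look and compute and a tool call to move; the robot and the scene stay as the last step left them, time stands still between calls to the robot, and variables do not carry over. Pictures are saved under pics/ and viewed, and the job is handed in when it is done.

Besides the shell and the picture viewer there is one more tool, called by a JSON object that holds its "method" and its "body". play_rows: Moves the arm, as the interface text tells. Its arguments: {"type":"object","properties":{"motion":{"type":"array"},"hand":{"type":"number"},"grip_force":{"type":"number"}},"required":["motion"]}

```bash
ls; mkdir -p pics; python3 - <<'E'
from workcell import *
import cv2
s=state(); print(s)
for n in ("scene","side","wrist"):
    p,d=capture(n); cv2.imwrite(f"pics/{n}0.png",p); import numpy as np; np.savez(f"pics/{n}0.npz",p=p,d=d)
    c=camera_info(n); print(n,c); np.savez(f"pics/{n}0c.npz",**{k:c[k] for k in("K","R","t")})
print(state()["t"])
E
```

```text
pics
{'t': 0.0, 'joint_positions': array([-79.10672019,  34.38283579,  -0.14612948,  91.67901673,
         0.10194075,  54.02345894,  -4.56988026]), 'dq': array([-0.00729255, -0.10283272, -0.06110195, -0.02250925, -0.02831567,
       -0.00889557,  0.00811462]), 'joint_efforts': array([ 6.36854329e-04, -7.65073371e+01,  1.49685401e+00, -2.52359354e+01,
       -5.24935685e-02,  1.64310203e-02,  1.41605542e-04]), 'ee_pos': array([191.03783299, 698.8665212 , 201.09299879]), 'tool_rot': array([1.79993328e+02, 8.49196852e-02, 7.47174414e+01]), 'contact_force': array([ 0.03757968,  0.19958406, -0.00899118]), 'moment': array([-0.02739252,  0.00298562,  0.02202322]), 'finger_gap': 1.0016630254871883}
scene {'K': array([[380.05222275,   0.        , 251.21381478],
       [  0.        , 380.05222275, 190.75601451],
       [  0.        ,   0.        ,   1.        ]]), 'R': array([[ 0.20325092,  0.97881581,  0.02467127],
       [ 0.58251083, -0.10062849, -0.80656992],
       [-0.78700076,  0.17830736, -0.59062364]]), 't': array([-104.2733073 , -255.96304464, 1550.75534225])}
side {'K': array([[358.6033578 ,   0.        , 254.07259619],
       [  0.        , 358.6033578 , 188.0839764 ],
       [  0.        ,   0.        ,   1.        ]]), 'R': array([[ 0.98869439, -0.14884397,  0.01813518],
       [-0.07537432, -0.59790355, -0.79801632],
       [ 0.129623  ,  0.78762733, -0.6023629 ]]), 't': array([-509.42417139,   78.21561742, 1117.96370269])}
wrist {'K': array([[338.38886997,   0.        , 256.25211668],
       [  0.        , 338.38886997, 196.88225331],
       [  0.        ,   0.        ,   1.        ]]), 'R': array([[ 2.63267145e-01,  9.64722716e-01, -7.01527812e-04],
       [ 9.26994101e-01, -2.52769720e-01,  2.77109014e-01],
       [ 2.67156035e-01, -7.36040112e-02, -9.60838229e-01]]), 't': array([-724.72398522,  -33.04407236,  390.64990019])}
0.15
```

View pics/scene0.png

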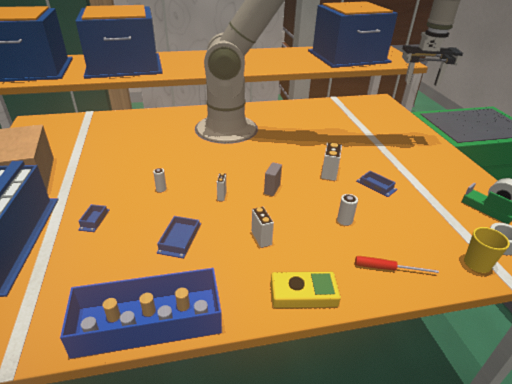

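View pics/side0.png

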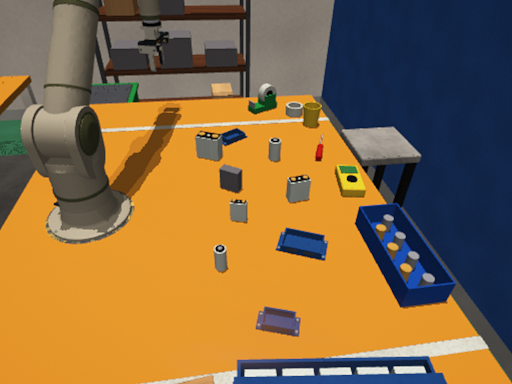

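View pics/wrist0.png

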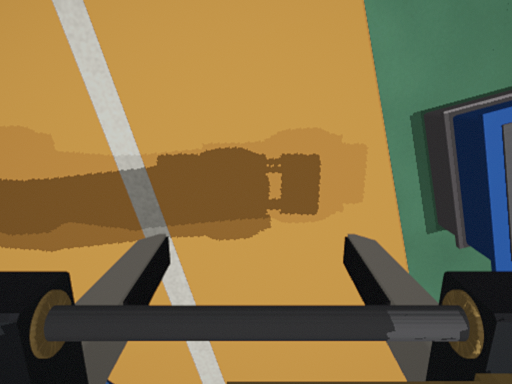

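Scene view: small cell near (221,187), other two box cells near (262,228) and (331,160), spacer (273,180), trays at (93,217), (179,236), (377,183), round cells (159,180), (347,209). Now measure.

```bash
cat > h.py <<'E'
from workcell import *
import numpy as np, cv2
def cloud(d,c,mask=None):
    v,u=np.nonzero((d>0) if mask is None else (mask&(d>0)))
    z=d[v,u]; K=c["K"]
    P=np.stack([(u-K[0,2])/K[0,0]*z,(v-K[1,2])/K[1,1]*z,z],1)
    return (P-c["t"])@c["R"], u, v   # R^T(P-t)
def rect(pts):
    r=cv2.minAreaRect(pts[:,:2].astype(np.float32)); (cx,cy),(w,h),a=r
    if w<h: w,h,a=h,w,a+90
    a=(a+90)%180-90
    return np.round([cx,cy,w,h,a],1)
E
python3 - <<'E'
from h import *
from scipy import ndimage as nd
for n in("scene","side"):
    f=np.load(f"pics/{n}0.npz"); c=np.load(f"pics/{n}0c.npz"); d=f["d"]
    P,u,v=cloud(d,c)
    ok=(P[:,2]>-20)&(P[:,2]<110)&(P[:,0]>250)&(P[:,0]<1000)&(abs(P[:,1])<550)
    bench=ok&(abs(P[:,2])<8); A=np.c_[P[bench,:2],np.ones(bench.sum())]
    co=np.linalg.lstsq(A,P[bench,2],rcond=None)[0]; print(n,"plane",co)
    z=P[:,2]-(np.c_[P[:,:2],np.ones(len(P))]@co)
    m=np.zeros(d.shape,bool); s=ok&(z>12)&(z<110); m[v[s],u[s]]=1
    lab,k=nd.label(m)
    idx=lab[v,u]
    for i in range(1,k+1):
        q=s&(idx==i)
        if q.sum()<25: continue
        zt=np.percentile(z[q],95); top=q&(z>zt-8)
        print(n,i,q.sum(),"uv",u[q].mean().round(),v[q].mean().round(),"zt",zt.round(1),"all",rect(P[q]),"top",rect(P[top]))
for th in ("cell_small","cell_medium","cell_large","tray_small","tray_medium","tray_large","spacer_block"):
  for n in("scene","side"):
    print(th,n,[(round(r["conf"],2),np.round(r["bbox"])) for r in recognise(th,n)][:3])
E
```

```text
scene plane [-3.29176880e-04  1.97251487e-04  1.59998166e+00]
scene 1 525 uv 332.0 159.0 zt 93.5 all [387.5 298.1  92.4  49.9 -25.8] top [386.  299.   89.5  49.5 -26.4]
scene 2 416 uv 273.0 177.0 zt 81.0 all [447.7  81.3  71.1  34.4 -35. ] top [448.   81.4  68.8  33.8 -34.7]
scene 3 217 uv 160.0 178.0 zt 71.1 all [ 385.2 -265.3   36.4   31.3   26. ] top [ 383.7 -265.4   33.7   29.9   20.9]
scene 4 283 uv 378.0 181.0 zt 26.4 all [485.1 423.7  95.   65.5  32.7] top [485.1 423.7  95.   65.5  32.7]
scene 5 214 uv 221.0 185.0 zt 72.4 all [453.8 -80.8  55.3  22.3 -16.4] top [455.1 -81.2  50.8  21.8 -15.2]
scene 6 440 uv 347.0 207.0 zt 82.0 all [632.1 250.2  45.3  44.9 -13. ] top [632.  250.9  44.7  43.7 -13. ]
scene 7 275 uv 93.0 215.0 zt 25.8 all [ 503.4 -450.7   77.8   49.6  -17.3] top [ 503.2 -451.    78.1   49.3  -17.9]
scene 8 641 uv 262.0 225.0 zt 83.0 all [659.4  -2.9  72.8  34.9   9.7] top [658.7  -2.5  71.8  34.    9.2]
scene 9 441 uv 178.0 233.0 zt 26.2 all [ 620.2 -219.1  118.    76.6  -23.8] top [ 619.8 -218.4  117.6   76.6  -24.5]
scene 11 1114 uv 483.0 249.0 zt 89.7 all [ 8.5
[... 2115 characters left out ...]
y([285., 173., 307., 202.]))]
cell_large scene [(0.85, array([319., 143., 343., 180.]))]
cell_large side [(0.81, array([198., 130., 222., 161.])), (0.53, array([267., 141., 280., 161.]))]
tray_small scene [(0.87, array([ 75., 204., 111., 232.]))]
tray_small side [(0.89, array([256., 306., 302., 340.]))]
tray_medium scene [(0.59, array([356., 169., 398., 196.]))]
tray_medium side [(0.5, array([222., 129., 248., 146.]))]
tray_large scene [(0.82, array([156., 216., 202., 259.])), (0.5, array([358., 170., 399., 196.]))]
tray_large side [(0.86, array([277., 225., 326., 260.]))]
spacer_block scene [(0.73, array([266., 160., 281., 195.]))]
spacer_block side [(0.93, array([221., 164., 243., 193.]))]
```

```bash
cat >> h.py <<'E'
from scipy.spatial.transform import Rotation as Ro
def go(*targets):
    s=state(); p=np.array(s["ee_pos"]); R=Ro.from_euler("xyz",s["tool_rot"],degrees=True)
    print("t",round(s["t"],2),"tcp",p.round(1),"rot",np.round(s["tool_rot"],2),"F",np.round(s["contact_force"],1),"gap",round(s["finger_gap"],3),"q",np.round(s["joint_positions"]))
    y0=s["tool_rot"][2]; c,sn=np.cos(np.radians(y0)),np.sin(np.radians(y0))
    for x,y,z,yaw in targets:
        d=np.array([x,y,z])-p
        print("->",np.round([(d[0]*c+d[1]*sn)/10,(d[0]*sn-d[1]*c)/10,-d[2]/10,0,0,(y0-yaw+180)%360-180],2))
def look(name,tag,zmin=12,near=None,r=120):
    """segments above bench from a camera"""
    from scipy import ndimage as nd
    c=camera_info(name); p,d=capture(name); cv2.imwrite(f"pics/{tag}.png",p)
    P,u,v=cloud(d,c); z=P[:,2]
    ok=(z>-20)&(z<110)&(P[:,0]>250)&(P[:,0]<1000)&(abs(P[:,1])<600)
    if near is not None: ok&=np.hypot(P[:,0]-near[0],P[:,1]-near[1])<r
    b=ok&(abs(z)<8); 
    off=np.median(z[b]) if b.sum() else 0; print("bench off",off.round(2))
    z=z-off
    m=np.zeros(d.shape,bool); s=ok&(z>zmin); m[v[s],u[s]]=1
    lab,k=nd.label(m); idx=lab[v,u]
    for i in range(1,k+1):
        q=s&(idx==i)
        if q.sum()<150: continue
        zt=np.percentile(z[q],90); top=q&(z>zt-6)
        print(i,q.sum(),"uv",u[q].mean().round(),v[q].mean().round(),"zt",zt.round(1),"all",rect(P[q]),"top",rect(P[top]))
E
python3 - <<'E'
from h import *
go((450,300,200,74.5),(455,-83,190,74))
E
```

```text
t 0.85 tcp [191.2 699.3 201.9] rot [179.99   0.    74.72] F [-0.1  0.   0.6] gap 1.001 q [-79.  34.  -0.  92.   0.  54.  -5.]
-> [-31.7   35.49   0.19   0.     0.     0.22]
-> [-68.51  46.07   1.19   0.     0.     0.72]
```

{"method": "play_rows", "body": {"motion": [-1.5,1.7,0,0,0,0,-4.5,5,0,0,0,0,-7.5,8.4,0,0,0,0,-10.5,11.8,0,0,0,0,-13.5,15.1,0,0,0,0,-16.5,18.5,0,0,0,0,-19.5,21.8,0,0,0,0,-22.5,25.2,0,0,0,0], "hand": 0, "grip_force": 25}}

```text
t: 1.65
ee_pos: [375.7, 414.4, 202.2]
tool_rot: [180.0, -0.0, 74.7]
contact_force: [0.6, 0.1, 0.1]
finger_gap: 0.998
```

{"method": "play_rows", "body": {"motion": [-3,3.4,0,0,0,0,-6,6.7,0,0,0,0,-9.2,10,0.1,0,0,0,-13,11.5,0.2,0,0,0,-17.5,12.8,0.3,0,0,0,-22,14.1,0.4,0,0,0,-26.5,15.4,0.5,0,0,0,-31,16.7,0.6,0,0,0]}}

```text
t: 2.45
ee_pos: [454.2, 71.0, 196.2]
tool_rot: [180.0, -0.0, 74.7]
contact_force: [1.0, 1.0, -0.1]
finger_gap: 0.999
```

{"method": "play_rows", "body": {"motion": [-4,1.1,0.1,0,0,0,-8,2.2,0.2,0,0,0,-11,3.1,0.3,0,0,0,-13,3.7,0.4,0,0,0.4,-14.3,4.0,0.5,0,0,0.7,-15,4.2,0.6,0,0,0.7,-15,4.2,0.6,0,0,0.7]}}

```text
t: 3.15
ee_pos: [455.3, -83.2, 189.9]
tool_rot: [180.0, -0.0, 74.0]
contact_force: [-0.4, 0.5, -0.7]
finger_gap: 1.004
```

```bash
python3 - <<'E'
from h import *
go((455,-83,190,74))
look("wrist","w1")
look("side","s1",near=(455,-83))
E
```

```text
t 3.15 tcp [455.3 -83.2 189.9] rot [180.    -0.    73.99] F [-0.4  0.5 -0.7] gap 1.004 q [ -0.  18.   5. 126.  -2.  37.  80.]
-> [ 0.01 -0.03 -0.01  0.    0.   -0.01]
bench off -0.18
1 5476 uv 424.0 122.0 zt 80.7 all [444.9  79.9  70.1  35.2 -32.7] top [444.9  80.1  70.   35.2 -33.2]
2 1995 uv 56.0 162.0 zt 71.5 all [ 384.8 -264.5   32.5   32.1  -75.8] top [ 384.8 -265.1   32.2   32.1  -83.8]
3 1441 uv 256.0 178.0 zt 73.5 all [453.  -82.6  50.2  22.  -16.6] top [453.3 -82.7  49.6  21.9 -16.6]
4 668 uv 187.0 292.0 zt 25.3 all [ 578.2 -201.8   74.7   27.    67.7] top [ 576.6 -201.2   74.8   24.    68.4]
5 266 uv 352.0 297.0 zt 39.5 all [625.  -16.3  19.7   3.1 -78.4] top [625.  -15.9  18.3   2.1 -80.4]
6 801 uv 182.0 363.0 zt 25.2 all [ 649.4 -233.3   75.1   51.2   67.3] top [ 649.2 -233.4   74.6   51.3   67.1]
7 907 uv 382.0 359.0 zt 84.0 all [665.7  -7.5  56.1  25.1  11.1] top [665.7  -7.4  56.1  25.1  10.9]
bench off -2.05
1 328 uv 239.0 209.0 zt 71.0 all [454.1 -86.6  49.9  27.3 -19.7] top [454.4 -85.6  48.9  25.3 -19.7]
```

View pics/w1.png

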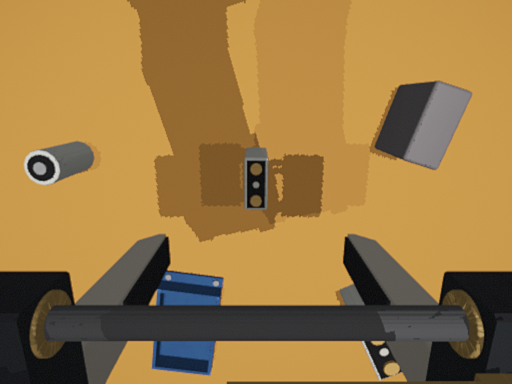

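The wrist view shows the small cell at (256,178), between the round cell and spacer, no obstruction. Descend and grip.

{"method": "play_rows", "body": {"motion": [0,-0.2,2,0,0,0.6,0,-0.2,5,0,0,0.6,0,-0.2,8.5,0,0,0.6,0,-0.2,11,0,0,0.6,0,-0.2,13,0,0,0.6,0,-0.2,14,0,0,0.6,0,-0.2,14,0,0,0.6], "hand": 0}}

```text
t: 3.95
ee_pos: [452.9, -81.5, 49.0]
tool_rot: [-179.9, 0.0, 73.5]
contact_force: [-0.4, -0.3, 0.8]
finger_gap: 0.999
```

{"method": "play_rows", "body": {"motion": [0,0,0,0,0,0,0,0,0,0,0,0,0,0,0,0,0,0,0,0,0,0,0,0,0,0,0,0,0,0,0,0,0,0,0,0,0,0,0,0,0,0,0,0,0,0,0,0], "hand": 1, "grip_force": 20}}

```text
t: 4.75
ee_pos: [453.3, -82.4, 49.9]
tool_rot: [180.0, 0.0, 73.4]
contact_force: [0.3, -0.7, -0.1]
finger_gap: 0.358
```

```bash
python3 - <<'E'
from h import *
go((453,-82.7,120,73.4),(503.3,-452,120,72.3))
look("side","s2",near=(455,-83))
E
```

```text
t 4.75 tcp [453.3 -82.4  49.9] rot [180.     0.    73.41] F [ 0.3 -0.7 -0.1] gap 0.358 q [  2.  32.   2. 133.  -4.  15.  81.]
-> [-0.04 -0.02 -7.01  0.    0.    0.01]
-> [-33.99  15.34  -7.01   0.     0.     1.11]
bench off -2.06
1 336 uv 239.0 209.0 zt 88.6 all [453.  -89.8  51.7  48.3  32.1] top [ 4.470e+02 -1.144e+02  1.790e+01  9.200e+00  1.000e-01]
```

View pics/s2.png

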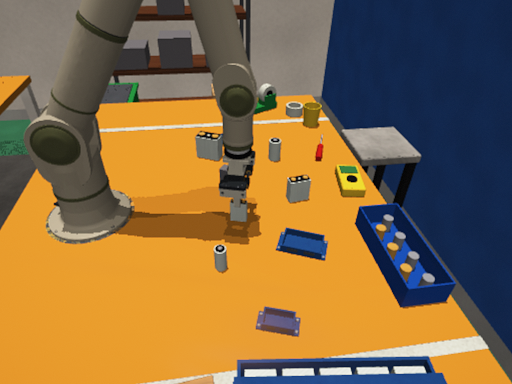

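Fingers still closing (33 mm); the cell is upright at (239,213) in side view. Wait, then lift.

{"method": "play_rows", "body": {"motion": [0,0,0,0,0,0,0,0,0,0,0,0,0,0,0,0,0,0,0,0,0,0,0,0,0,0,0,0,0,0]}}

```text
t: 5.3
ee_pos: [453.3, -82.4, 49.9]
tool_rot: [-180.0, 0.0, 73.4]
contact_force: [-0.1, -0.8, -0.4]
finger_gap: 0.231
```

{"method": "play_rows", "body": {"motion": [0,0,-0.5,0,0,0,0,0,-1.5,0,0,0,0,0,-3,0,0,0,0,0,-4.5,0,0,0,0,0,-6,0,0,0,0,0,-7,0,0,0]}}

```text
t: 5.9
ee_pos: [453.6, -82.4, 121.6]
tool_rot: [179.9, -0.0, 73.4]
contact_force: [1.1, 0.1, -2.2]
finger_gap: 0.229
```

```bash
python3 - <<'E'
from h import *
go((453,-82.7,120,73.4),(503.3,-452,120,72.3))
look("side","s3",near=(455,-83))
look("wrist","w3")
E
```

```text
t 5.9 tcp [453.6 -82.4 121.6] rot [ 1.7992e+02 -2.0000e-02  7.3410e+01] F [ 1.1  0.1 -2.2] gap 0.229 q [  0.  24.   4. 130.  -3.  26.  80.]
-> [-0.04 -0.05  0.16  0.    0.    0.01]
-> [-34.    15.32   0.16   0.     0.     1.11]
bench off -2.12
1 183 uv 238.0 198.0 zt 107.3 all [453.3 -94.6  50.4  15.3  -6. ] top [453.4 -94.4  49.3  10.9  -8.5]
bench off -0.17
1 9092 uv 464.0 129.0 zt 80.6 all [444.8  79.7  70.   34.9 -33.1] top [444.9  79.7  70.   34.5 -32.7]
2 2060 uv 23.0 178.0 zt 68.1 all [ 384.9 -255.5   32.3   15.2   -1.1] top [ 388.8 -253.7   28.2    8.4  -19.3]
3 450 uv 256.0 184.0 zt 107.4 all [430.9 -75.7  21.7   2.2  74.1] top [430.8 -75.8  21.5   1.9  75.4]
```

View pics/s3.png

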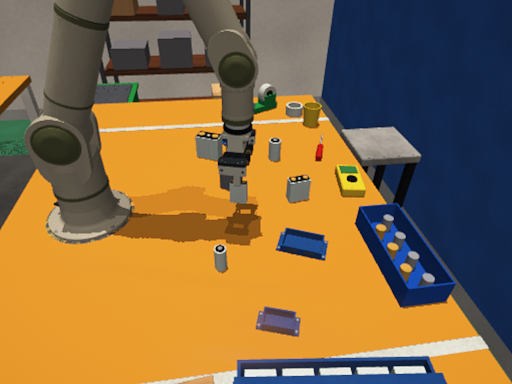

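View pics/w3.png

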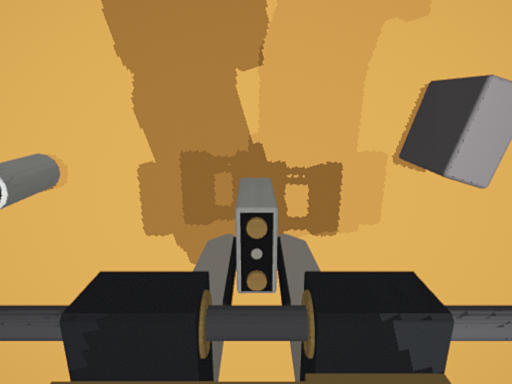

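{"method": "play_rows", "body": {"motion": [-1.5,1.2,0,0,0,0,-4,3.1,0,0,0,0,-7.2,5.6,0,0,0,0,-10.6,8.2,0,0,0,0,-14,10.8,0,0,0,0.3,-17.4,13.4,0,0,0,0.5,-20.8,16,0,0,0,0.8,-24.2,18.6,0,0,0,1.1]}}

```text
t: 6.8
ee_pos: [562.5, -368.9, 119.0]
tool_rot: [-179.9, -0.0, 72.3]
contact_force: [0.6, -0.3, -2.6]
finger_gap: 0.23
```

{"method": "play_rows", "body": {"motion": [-3.4,2.6,0,0,0,0,-6.4,4.9,0,0,0,0,-8.4,6.6,0,0,0,0,-9.4,7.4,0,0,0,0,-9.8,7.7,0,0,0,0,-9.8,7.7,0,0,0,0]}}

```text
t: 7.4
ee_pos: [605.9, -483.3, 119.2]
tool_rot: [-179.9, -0.0, 72.3]
contact_force: [0.3, 0.8, -2.8]
finger_gap: 0.235
```

```bash
python3 - <<'E'
from h import *
go((503.3,-452,120,72.3))
look("wrist","w4",near=(503,-452),r=70)
look("wrist","w4b",near=(503,-452),r=80,zmin=18)
E
```

```text
t 7.4 tcp [ 605.9 -483.3  119.2] rot [-1.7994e+02 -5.0000e-02  7.2330e+01] F [ 0.3  0.8 -2.8] gap 0.235 q [ 33.  42.   3.  88.  -2.  50. 109.]
-> [ -0.13 -10.72  -0.08   0.     0.     0.03]
bench off 0.28
1 2054 uv 253.0 48.0 zt 25.5 all [ 502.1 -452.3   74.6   46.2  -19. ] top [ 502.1 -452.3   74.6   46.2  -19. ]
bench off 0.18
1 1875 uv 252.0 51.0 zt 25.7 all [ 502.3 -452.2   74.3   45.7  -19. ] top [ 502.3 -452.2   74.3   45.7  -19. ]
```

View pics/w4.png

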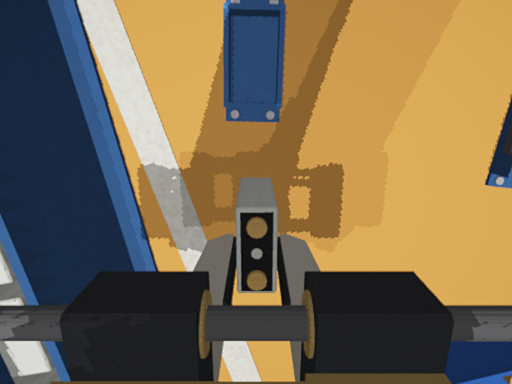

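Tray small is fully visible at (253,60), cell held straight. Move above and lower.

{"method": "play_rows", "body": {"motion": [0,-1.2,0,0,0,0.3,-0.1,-3.5,0,0,0,0.6,-0.2,-6.3,0,0,0,0.6,-0.2,-8.8,0,0,0,0.6,-0.2,-10.3,0,0,0,0.6,-0.2,-10.8,0,0,0,0.6,-0.2,-10.8,0,0,0,0.6,-0.2,-10.8,0,0,0,0.6]}}

```text
t: 8.3
ee_pos: [503.9, -452.9, 120.3]
tool_rot: [179.9, -0.0, 71.8]
contact_force: [-0.1, -0.3, -1.5]
finger_gap: 0.231
```

{"method": "play_rows", "body": {"motion": [0,0,0.5,0,0,0,0,0,1.5,0,0,0,0,0,2.7,0,0,0,0,0,3.9,0,0,0,0,0,4.9,0,0,0,0,0,5.6,0,0,0,0,0,6,0,0,0,0,0,6.1,0,0,0]}}

```text
t: 9.1
ee_pos: [502.5, -453.2, 58.4]
tool_rot: [-180.0, -0.0, 71.7]
contact_force: [0.1, 0.5, -1.8]
finger_gap: 0.231
```

```bash
python3 - <<'E'
from h import *
go((502.2,-452.2,53.9,71.7))
look("side","s5",near=(503,-452),r=70)
E
python3 - <<'E'
import cv2
p=cv2.imread('pics/s5.png'); cv2.imwrite('pics/s5c.png',cv2.resize(p[230:384,180:380],None,fx=3,fy=3))
E
```

```text
t 9.1 tcp [ 502.5 -453.2   58.4] rot [-1.7997e+02 -1.0000e-02  7.1710e+01] F [ 0.1  0.5 -1.8] gap 0.231 q [ 36.  40.   2. 104.  -2.  35. 111.]
-> [ 0.09 -0.06  0.45  0.    0.    0.01]
bench off -1.45
1 400 uv 278.0 323.0 zt 40.4 all [ 499.4 -464.5   74.    28.7  -18.3] top [ 500.2 -464.9   49.2    4.4  -17.8]
```

View pics/s5c.png

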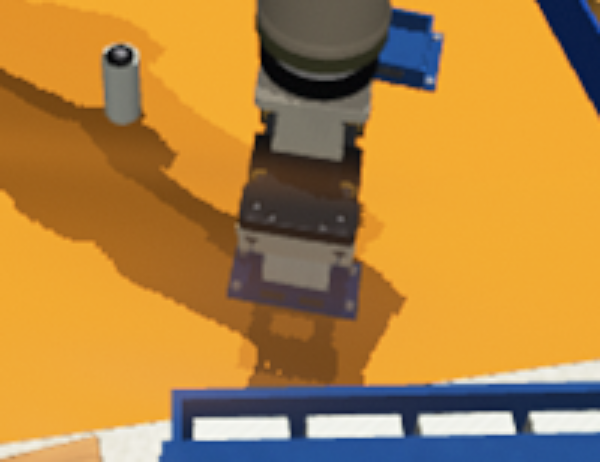

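Cell sits inside the tray walls at the crop's (297,270). Lower the last 4.5 mm.

{"method": "play_rows", "body": {"motion": [0.1,0,0.15,0,0,0,0.1,0,0.3,0,0,0,0.1,0,0.4,0,0,0,0.1,0,0.43,0,0,0,0.1,0,0.45,0,0,0,0.1,0,0.45,0,0,0]}}

```text
t: 9.75
ee_pos: [502.9, -452.4, 54.5]
tool_rot: [180.0, 0.0, 71.7]
contact_force: [-1.1, -0.1, -1.5]
finger_gap: 0.228
```

```bash
python3 - <<'E'
from h import *
go((502.2,-452.2,53.9,71.7))
E
```

```text
t 9.75 tcp [ 502.9 -452.4   54.5] rot [179.99   0.    71.71] F [-1.1 -0.1 -1.5] gap 0.228 q [ 36.  41.   2. 105.  -2.  35. 111.]
-> [-0.01 -0.08  0.06  0.    0.    0.01]
```

Not yet in contact; 0.6 to 1 mm more.

{"method": "play_rows", "body": {"motion": [0,0,0.05,0,0,0,0,0,0.07,0,0,0,0,0,0.08,0,0,0,0,0,0.08,0,0,0]}}

```text
t: 10.15
ee_pos: [503.0, -452.5, 54.0]
tool_rot: [180.0, 0.0, 71.7]
contact_force: [-1.9, 0.7, 3.5]
finger_gap: 0.232
```

{"method": "play_rows", "body": {"motion": [0,0,0,0,0,0,0,0,0,0,0,0,0,0,0,0,0,0,0,0,0,0,0,0,0,0,0,0,0,0], "hand": 0.3}}

```text
t: 10.65
ee_pos: [502.9, -452.3, 53.6]
tool_rot: [-180.0, -0.0, 71.7]
contact_force: [0.5, 0.3, 0.2]
finger_gap: 0.611
```

{"method": "play_rows", "body": {"motion": [0,0,-0.5,0,0,0,0,0,-2,0,0,0,0,0,-4.5,0,0,0,0,0,-8,0,0,0,0,0,-11,0,0,0,0,0,-13,0,0,0,0,0,-13.5,0,0,0]}}

```text
t: 11.35
ee_pos: [503.9, -453.3, 192.6]
tool_rot: [179.7, 0.1, 71.7]
contact_force: [-0.5, 0.3, -0.3]
finger_gap: 0.702
```

```bash
python3 - <<'E'
from h import *
go((659,-4,190,100))
look("wrist","w6",near=(502,-452),r=70)
E
```

```text
t 11.35 tcp [ 503.9 -453.3  192.6] rot [1.7972e+02 1.0000e-01 7.1700e+01] F [-0.5  0.3 -0.3] gap 0.702 q [ 35.  31.   3.  99.  -2.  49. 111.]
-> [ 47.53   0.62   0.26   0.     0.   -28.3 ]
bench off -0.02
1 2340 uv 257.0 174.0 zt 75.8 all [ 502.1 -452.3   74.    46.5  -19. ] top [ 502.5 -452.7   49.6   21.7  -17.7]
```

View pics/w6.png

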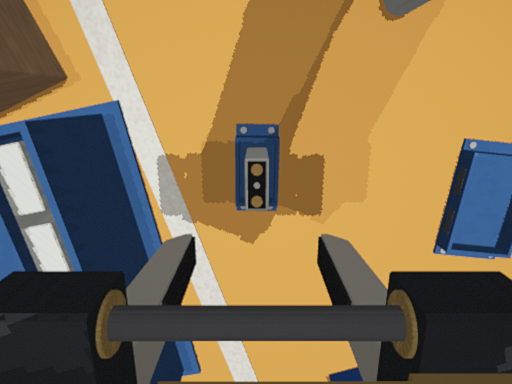

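Small cell stands centred in its tray (256,178), height right (70+4). On to the medium cell.

{"method": "play_rows", "body": {"motion": [2,0,0,0,0,-2,6,0.1,0,0,0,-5,10.8,0.1,0,0,0,-8,15.6,0.2,0,0,0,-11,20.4,0.3,0,0,0,-14,25.2,0.3,0,0,0,-17,30,0.4,0,0,0,-20,34.8,0.5,0,0,0,-23], "hand": 0}}

```text
t: 12.2
ee_pos: [616.3, -120.0, 187.3]
tool_rot: [-179.9, -0.1, 95.0]
contact_force: [0.4, 0.7, 0.6]
finger_gap: 0.997
```

```bash
python3 - <<'E'
from h import *
go((659,-4,190,100))
E
```

```text
t 12.2 tcp [ 616.3 -120.   187.3] rot [-1.7988e+02 -6.0000e-02  9.4970e+01] F [0.4 0.7 0.6] gap 0.997 q [  9.  29.  -4. 105.   3.  46.  98.]
-> [11.18  5.26 -0.27  0.    0.   -5.03]
```

{"method": "play_rows", "body": {"motion": [3,1.4,0,0,0,-2,6.5,3.1,0,0,0,-4,9.3,4.4,0,0,0,-5,10.8,5.1,0,0,0,-5,11.2,5.3,0,0,0,-5,11.2,5.3,0,0,0,-5]}}

```text
t: 12.8
ee_pos: [659.9, -7.7, 187.9]
tool_rot: [-179.9, 0.0, 99.7]
contact_force: [-0.5, -1.1, 0.4]
finger_gap: 0.998
```

```bash
python3 - <<'E'
from h import *
go((659,-4,190,100))
look("wrist","w7")
E
```

```text
t 12.8 tcp [659.9  -7.7 187.9] rot [-1.7992e+02  2.0000e-02  9.9730e+01] F [-0.5 -1.1  0.4] gap 0.998 q [ -1.  31.  -5. 101.   4.  48.  92.]
-> [ 0.38 -0.02 -0.21  0.    0.   -0.27]
bench off -0.09
2 3409 uv 50.0 97.0 zt 25.4 all [ 619.9 -220.4  115.    75.8  -24. ] top [ 619.9 -220.4  115.    75.8  -24. ]
6 3175 uv 261.0 182.0 zt 83.6 all [658.   -3.9  69.7  33.8   9.4] top [658.1  -3.8  69.5  33.6   9.1]
7 1531 uv 495.0 189.0 zt 62.2 all [628.9 236.7  45.3  21.1  -2.5] top [634.4 231.6  34.3   8.9  14.5]
9 1411 uv 54.0 272.0 zt 49.8 all [ 804.8 -223.1  120.8    5.4   88.5] top [ 806.2 -174.4   20.8    5.3   89.6]
10 310 uv 241.0 300.0 zt 29.5 all [812.5   6.7  53.   13.  -83.6] top [810.7  -3.5  29.2   6.4 -85.3]
11 3962 uv 281.0 357.0 zt 40.2 all [875.4  51.7 161.2  62.7 -83.5] top [874.3  53.1 155.4  60.8 -83.5]
```

View pics/w7.png

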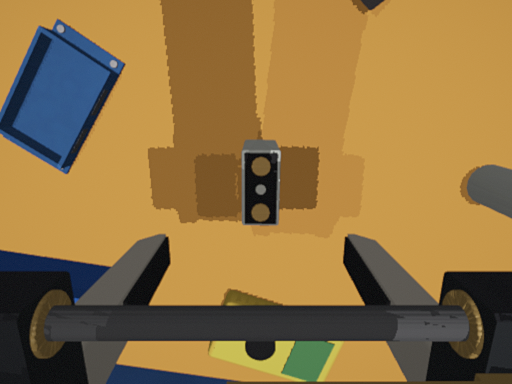

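{"method": "play_rows", "body": {"motion": [0.3,-0.1,2,0,0,0.4,0.3,-0.1,5,0,0,0.4,0.3,-0.1,8,0,0,0.4,0.3,-0.1,10.7,0,0,0.4,0.3,-0.1,12.5,0,0,0.4,0.3,-0.1,13.1,0,0,0.4,0.3,-0.1,13.1,0,0,0.4,0.3,-0.1,13.1,0,0,0.4]}}

```text
t: 13.65
ee_pos: [659.4, -5.6, 58.6]
tool_rot: [179.9, 0.0, 99.2]
contact_force: [0.7, 0.4, -0.2]
finger_gap: 0.998
```

```bash
python3 - <<'E'
from h import *
go((658.1,-3.8,57,99.2))
E
```

```text
t 13.65 tcp [659.4  -5.6  58.6] rot [1.7994e+02 3.0000e-02 9.9250e+01] F [ 0.7  0.4 -0.2] gap 0.998 q [ -2.  40.  -4. 107.   5.  34.  90.]
-> [ 0.2  -0.1   0.16  0.    0.    0.05]
```

Correct slightly and close (8 rows + 3).

{"method": "play_rows", "body": {"motion": [0.2,-0.1,0.1,0,0,0,0.2,-0.1,0.1,0,0,0,0.2,-0.1,0.1,0,0,0,0.2,-0.1,0.1,0,0,0,0.2,-0.1,0.1,0,0,0,0.2,-0.1,0.1,0,0,0,0.2,-0.1,0.1,0,0,0,0.2,-0.1,0.1,0,0,0], "hand": 1, "grip_force": 30}}

```text
t: 14.45
ee_pos: [657.7, -3.0, 56.6]
tool_rot: [180.0, 0.0, 99.3]
contact_force: [0.3, -0.3, 0.3]
finger_gap: 0.362
```

{"method": "play_rows", "body": {"motion": [0,0,0,0,0,0,0,0,0,0,0,0,0,0,0,0,0,0,0,0,0,0,0,0]}}

```text
t: 14.85
ee_pos: [657.7, -3.0, 56.6]
tool_rot: [180.0, 0.0, 99.3]
contact_force: [-0.8, -0.9, -0.4]
finger_gap: 0.36
```

{"method": "play_rows", "body": {"motion": [0,0,-0.4,0,0,0,0,0,-1.5,0,0,0,0,0,-3.5,0,0,0,0,0,-6,0,0,0,0,0,-8.5,0,0,0,0,0,-10.5,0,0,0,0,0,-11.3,0,0,0,0,0,-11.5,0,0,0]}}

```text
t: 15.65
ee_pos: [657.9, -2.8, 172.9]
tool_rot: [179.9, 0.0, 99.3]
contact_force: [-0.7, -0.3, -4.5]
finger_gap: 0.36
```

```bash
python3 - <<'E'
from h import *
go((545,250,171.6,111),(577,483,171.6,123))
look("wrist","w8")
E
```

```text
t 15.65 tcp [657.9  -2.8 172.9] rot [1.799e+02 1.000e-02 9.932e+01] F [-0.7 -0.3 -4.5] gap 0.36 q [ -1.  31.  -5. 102.   4.  46.  91.]
-> [ 26.78  -7.05   0.13   0.     0.   -11.68]
-> [ 49.25  -0.12   0.13   0.     0.   -23.68]
bench off -0.06
2 3168 uv 45.0 96.0 zt 25.4 all [ 619.8 -220.5  115.    76.2  -24.3] top [ 619.8 -220.7  115.    75.8  -24.2]
5 1360 uv 497.0 191.0 zt 54.9 all [629.1 236.7  45.4  21.2  -1.5] top [634.9 231.3  33.8   8.2  16. ]
7 2005 uv 28.0 285.0 zt 66.1 all [ 806.2 -229.2   77.3    5.8   89.5] top [ 806.4 -213.    43.7    5.5   90. ]
9 1319 uv 18.0 367.0 zt 51.0 all [ 913.  -232.4   62.6   49.1   64. ] top [ 912.1 -236.5   63.5   34.1   46.9]
10 3779 uv 261.0 359.0 zt 40.6 all [867.   33.8 125.9  59.8 -77.9] top [865.3  35.7 123.8  57.2 -80.8]
11 286 uv 490.0 357.0 zt 24.4 all [833.8 318.9  67.   20.1  71.2] top [825.9 293.9  19.2  14.1 -14.7]
```

View pics/w8.png

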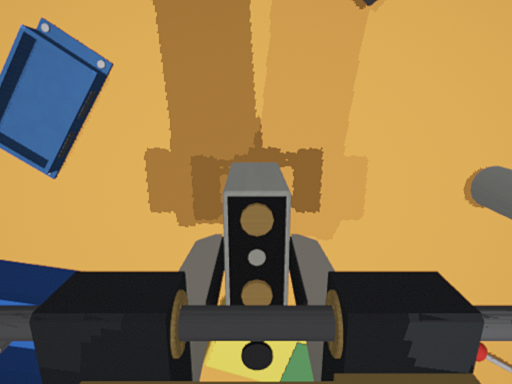

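Medium cell held squarely (257,255). Carry.

{"method": "play_rows", "body": {"motion": [1,-0.3,0,0,0,-0.5,3.5,-1.2,0,0,0,-1.5,7,-2.6,0,0,0,-3,10.8,-4,0,0,0,-5,14.8,-5.3,0,0,0,-7,18.8,-6.3,0,0,0,-9,22.8,-6.9,0,0,0,-10.5,26.8,-7,0,0,0,-12]}}

```text
t: 16.5
ee_pos: [542.7, 251.9, 170.6]
tool_rot: [-179.9, 0.0, 111.4]
contact_force: [0.7, 0.2, -3.8]
finger_gap: 0.358
```

```bash
python3 - <<'E'
from h import *
go((577,483,171.6,123))
E
```

```text
t 16.5 tcp [542.7 251.9 170.6] rot [-179.85    0.    111.45] F [ 0.7  0.2 -3.8] gap 0.358 q [-24.  28.  -9. 110.   6.  43.  75.]
-> [ 20.26  11.65  -0.1    0.     0.   -11.55]
```

{"method": "play_rows", "body": {"motion": [3.6,1.2,0,0,0,-2,7.3,3.2,0,0,0,-4,11,5.5,0,0,0,-6,14.4,7.8,0,0,0,-8,17.3,9.8,0,0,0,-10,19.2,11,0,0,0,-11,20,11.5,0,0,0,-11.5,20,11.5,0,0,0,-11.5]}}

```text
t: 17.3
ee_pos: [578.2, 479.4, 170.0]
tool_rot: [-179.9, -0.0, 122.9]
contact_force: [-0.5, -1.4, -4.1]
finger_gap: 0.359
```

```bash
python3 - <<'E'
from h import *
go((485,423,171.6,123))
look("wrist","w9",near=(485,423),r=80)
look("wrist","w9",near=(485,423),r=80,zmin=18)
E
```

```text
t 17.3 tcp [578.2 479.4 170. ] rot [-1.7987e+02 -2.0000e-02  1.2293e+02] F [-0.5 -1.4 -4.1] gap 0.359 q [-37.  38. -11.  89.   8.  54.  72.]
-> [  0.33 -10.88  -0.16   0.     0.    -0.07]
bench off 0.4
1 1942 uv 260.0 53.0 zt 25.4 all [483.7 422.   94.3  58.1  32.3] top [483.7 422.   94.3  58.1  32.3]
bench off 0.43
1 1729 uv 262.0 54.0 zt 25.5 all [483.9 422.1  94.2  58.   32.3] top [483.9 422.1  94.2  58.   32.3]
```

View pics/w9.png

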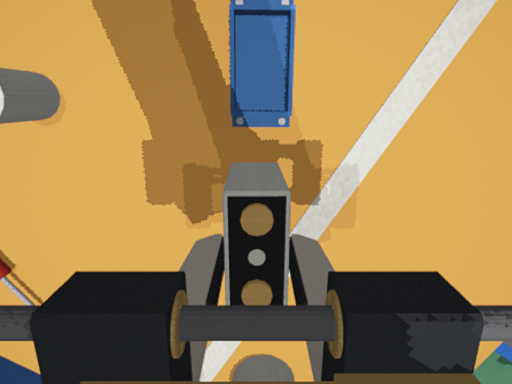

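Medium tray fully visible at (262,60). Move above it.

{"method": "play_rows", "body": {"motion": [0,-1.2,0,0,0,0.3,0.1,-3.5,0,0,0,0.6,0.2,-6.3,0,0,0,0.6,0.3,-8.8,0,0,0,0.6,0.3,-10.4,0,0,0,0.6,0.3,-11,0,0,0,0.6,0.3,-11,0,0,0,0.6,0.3,-11,0,0,0,0.6]}}

```text
t: 18.2
ee_pos: [486.7, 421.1, 172.0]
tool_rot: [179.9, 0.0, 122.2]
contact_force: [0.2, -0.2, -4.5]
finger_gap: 0.362
```

{"method": "play_rows", "body": {"motion": [0,0,0.5,0,0,0,0,0,1.5,0,0,0,0,0,3,0,0,0,0,0,4.7,0,0,0,0,0,6,0,0,0,0,0,6.8,0,0,0,0,0,7,0,0,0,0,0,7,0,0,0]}}

```text
t: 19.0
ee_pos: [485.5, 421.3, 101.3]
tool_rot: [-180.0, 0.0, 122.2]
contact_force: [0.0, -0.1, -3.8]
finger_gap: 0.367
```

```bash
python3 - <<'E'
from h import *
go((483.9,422.1,60.6,122.3))
E
```

```text
t 19.0 tcp [485.5 421.3 101.3] rot [-179.98    0.    122.22] F [ 0.  -0.1 -3.8] gap 0.367 q [-39.  36. -10. 107.  10.  38.  67.]
-> [ 0.15 -0.1   4.07  0.    0.   -0.08]
```

{"method": "play_rows", "body": {"motion": [0.1,-0.1,0.5,0,0,0,0.1,-0.1,1.4,0,0,0,0.1,-0.1,2.4,0,0,0,0.1,-0.1,3.2,0,0,0,0.1,-0.1,3.6,0,0,0,0.1,-0.1,3.75,0,0,0,0.1,-0.1,3.85,0,0,0,0.1,-0.1,3.9,0,0,0]}}

```text
t: 19.8
ee_pos: [484.4, 421.7, 62.8]
tool_rot: [180.0, -0.0, 122.2]
contact_force: [-0.1, 0.6, -3.3]
finger_gap: 0.358
```

```bash
python3 - <<'E'
from h import *
go((483.9,422.1,60.6,122.3))
p,d=capture("scene"); cv2.imwrite("pics/c10.png",cv2.resize(p[130:230,300:440],None,fx=4,fy=4))
E
```

```text
t 19.8 tcp [484.4 421.7  62.8] rot [179.98  -0.   122.21] F [-0.1  0.6 -3.3] gap 0.358 q [-40.  39. -10. 109.  11.  34.  66.]
-> [ 0.06 -0.02  0.22  0.    0.   -0.09]
```

View pics/c10.png

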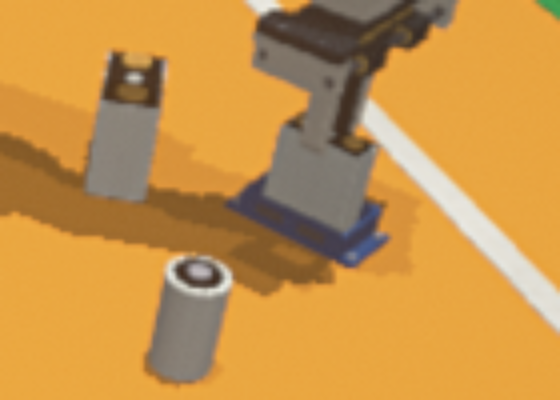

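Cell is inside the tray walls (crop 315,190). Final lowering.

{"method": "play_rows", "body": {"motion": [0,0,0.07,0,0,0,0,0,0.14,0,0,0,0,0,0.18,0,0,0,0,0,0.2,0,0,0,0,0,0.2,0,0,0,0,0,0.2,0,0,0]}}

```text
t: 20.45
ee_pos: [484.2, 421.6, 60.7]
tool_rot: [180.0, 0.0, 122.2]
contact_force: [0.6, -0.2, -2.8]
finger_gap: 0.357
```

{"method": "play_rows", "body": {"motion": [0,0,0.04,0,0,0,0,0,0.07,0,0,0,0,0,0.07,0,0,0,0,0,0.07,0,0,0]}}

```text
t: 20.85
ee_pos: [484.4, 421.6, 60.6]
tool_rot: [180.0, 0.0, 122.2]
contact_force: [-2.3, -2.2, 5.8]
finger_gap: 0.355
```

{"method": "play_rows", "body": {"motion": [0,0,0,0,0,0,0,0,0,0,0,0,0,0,0,0,0,0,0,0,0,0,0,0,0,0,0,0,0,0], "hand": 0.2}}

```text
t: 21.35
ee_pos: [484.2, 421.7, 59.9]
tool_rot: [180.0, -0.0, 122.2]
contact_force: [0.3, -0.1, 1.5]
finger_gap: 0.742
```

{"method": "play_rows", "body": {"motion": [0,0,-0.5,0,0,0,0,0,-2,0,0,0,0,0,-4.5,0,0,0,0,0,-8,0,0,0,0,0,-11,0,0,0,0,0,-13,0,0,0,0,0,-13.5,0,0,0]}}

```text
t: 22.05
ee_pos: [485.2, 422.6, 198.8]
tool_rot: [179.7, -0.1, 122.2]
contact_force: [0.2, 0.3, 0.1]
finger_gap: 0.801
```

```bash
python3 - <<'E'
from h import *
go((386.5,297.5,195,64))
look("wrist","w11",near=(484,422),r=80)
E
```

```text
t 22.05 tcp [485.2 422.6 198.8] rot [ 1.7971e+02 -6.0000e-02  1.2221e+02] F [0.2 0.3 0.1] gap 0.801 q [-38.  29. -12. 103.   8.  49.  69.]
-> [ -5.32 -15.01   0.38   0.     0.    58.21]
bench off 0.01
1 4141 uv 255.0 175.0 zt 87.0 all [483.6 422.   93.8  58.1  32.3] top [485.1 420.8  69.7  34.   31.6]
```

View pics/w11.png

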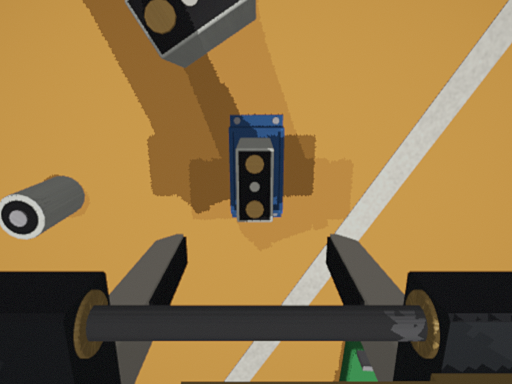

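Medium cell stands within its tray (255,180). On to the large cell.

{"method": "play_rows", "body": {"motion": [-0.4,-1,0,0,0,5,-1.2,-3.4,0.1,0,0,12,-2.2,-6.2,0.2,0,0,20,-3.2,-9,0.3,0,0,28,-4.1,-11.6,0.4,0,0,36,-4.8,-13.6,0.4,0,0,44,-5.2,-14.7,0.4,0,0,51,-5.3,-15,0.4,0,0,56], "hand": 0}}

```text
t: 22.9
ee_pos: [384.1, 295.0, 190.3]
tool_rot: [-180.0, 0.1, 65.9]
contact_force: [0.4, 0.2, -0.3]
finger_gap: 1.0
```

{"method": "play_rows", "body": {"motion": [0,0,0,0,0,2,0,0,0,0,0,2,0,0,0,0,0,2,0,0,0,0,0,2]}}

```text
t: 23.3
ee_pos: [385.7, 297.0, 190.7]
tool_rot: [-180.0, 0.0, 64.3]
contact_force: [0.3, 0.5, -1.2]
finger_gap: 1.004
```

```bash
python3 - <<'E'
from h import *
go((386.5,297.5,195,64))
look("wrist","w12",near=(386,297),r=110)
look("wrist","w12",near=(386,297),r=110)
E
```

```text
t 23.3 tcp [385.7 297.  190.7] rot [-1.80e+02  1.00e-02  6.43e+01] F [ 0.3  0.5 -1.2] gap 1.004 q [-47.  19.   3. 123.  -2.  38.  22.]
-> [ 0.08  0.05 -0.43  0.    0.    0.3 ]
bench off -0.17
1 6083 uv 257.0 182.0 zt 93.9 all [383.2 299.   89.7  50.1 -26. ] top [383.2 299.   89.2  49.9 -26. ]
bench off -0.17
1 6079 uv 257.0 182.0 zt 93.9 all [383.  299.1  89.3  50.1 -26. ] top [383.1 299.   89.1  49.9 -26. ]
```

View pics/w12.png

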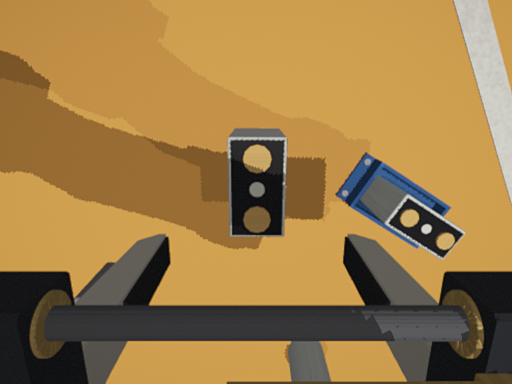

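{"method": "play_rows", "body": {"motion": [0.1,-0.3,1.5,0,0,0.3,0.1,-0.3,4.5,0,0,0.3,0.1,-0.3,7.5,0,0,0.3,0.1,-0.3,10,0,0,0.3,0.1,-0.3,11.8,0,0,0.3,0.1,-0.3,12.8,0,0,0.3,0.1,-0.3,12.9,0,0,0.3,0.1,-0.3,12.9,0,0,0.3]}}

```text
t: 24.2
ee_pos: [383.4, 299.1, 62.2]
tool_rot: [180.0, -0.0, 63.9]
contact_force: [0.1, -0.1, -0.1]
finger_gap: 1.003
```

```bash
python3 - <<'E'
from h import *
go((383.1,299,62,64))
E
```

```text
t 24.2 tcp [383.4 299.1  62.2] rot [180.    -0.    63.92] F [ 0.1 -0.1 -0.1] gap 1.003 q [-46.  31.   2. 129.  -3.  19.  22.]
-> [-0.02 -0.03  0.02  0.    0.   -0.08]
```

{"method": "play_rows", "body": {"motion": [0,0,0,0,0,0,0,0,0,0,0,0,0,0,0,0,0,0,0,0,0,0,0,0,0,0,0,0,0,0,0,0,0,0,0,0,0,0,0,0,0,0,0,0,0,0,0,0], "hand": 1, "grip_force": 40}}

```text
t: 25.0
ee_pos: [383.2, 298.9, 62.0]
tool_rot: [180.0, 0.0, 63.9]
contact_force: [-0.4, -0.9, 2.8]
finger_gap: 0.535
```

{"method": "play_rows", "body": {"motion": [0,0,0,0,0,0,0,0,0,0,0,0,0,0,0,0,0,0]}}

```text
t: 25.3
ee_pos: [383.2, 298.9, 62.0]
tool_rot: [180.0, 0.0, 63.9]
contact_force: [-1.6, -1.5, 3.4]
finger_gap: 0.532
```

{"method": "play_rows", "body": {"motion": [0,0,-0.4,0,0,0,0,0,-1.5,0,0,0,0,0,-3.5,0,0,0,0,0,-6,0,0,0,0,0,-8.5,0,0,0,0,0,-10.5,0,0,0,0,0,-11.5,0,0,0,0,0,-12,0,0,0]}}

```text
t: 26.1
ee_pos: [383.3, 299.0, 182.9]
tool_rot: [180.0, -0.1, 63.9]
contact_force: [0.1, 0.1, -5.7]
finger_gap: 0.534
```

```bash
python3 - <<'E'
from h import *
go((550,20,182,65),(729,-270,182,65.8))
look("wrist","w13")
E
```

```text
t 26.1 tcp [383.3 299.  182.9] rot [ 1.7998e+02 -7.0000e-02  6.3910e+01] F [ 0.1  0.1 -5.7] gap 0.534 q [-47.  20.   3. 124.  -2.  37.  21.]
-> [-17.73  27.24   0.09   0.     0.    -1.09]
-> [-35.91  56.07   0.09   0.     0.    -1.89]
bench off -0.14
1 5125 uv 409.0 217.0 zt 86.4 all [483.9 422.7  95.2  58.5  32.4] top [485.1 421.   70.4  34.1  32.2]
2 1135 uv 309.0 365.0 zt 56.8 all [616.9 254.6  45.5  22.   73.2] top [614.3 258.5  40.3  13.5  62.5]
```

View pics/w13.png

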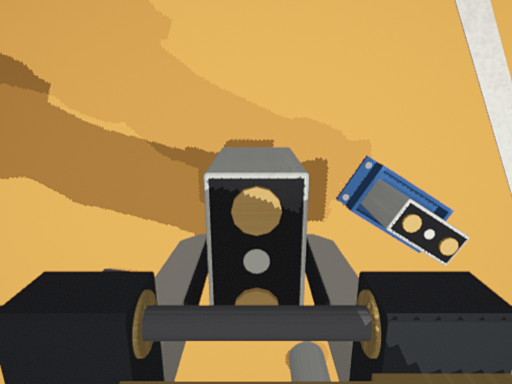

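Large cell held squarely (256,240). Carry.

{"method": "play_rows", "body": {"motion": [-0.5,0.8,0,0,0,0,-1.8,2.8,0,0,0,0,-3.5,5.5,0,0,0,0,-5.5,8.6,0,0,0,0,-7.6,11.9,0,0,0,0,-9.7,15.2,0,0,0,-0.3,-11.8,18.5,0,0,0,-0.6,-13.9,21.8,0,0,0,-0.9]}}

```text
t: 26.95
ee_pos: [518.0, 75.8, 180.6]
tool_rot: [-179.9, 0.1, 64.8]
contact_force: [0.2, 0.8, -5.9]
finger_gap: 0.533
```

{"method": "play_rows", "body": {"motion": [-2.1,3.3,0,0,0,0,-4.2,6.6,0,0,0,-0.3,-6.3,9.9,0,0,0,-0.5,-8.4,13.2,0,0,0,-0.7,-10.5,16.5,0,0,0,-0.9,-12.6,19.8,0,0,0,-1,-14.7,23.1,0,0,0,-1,-16.8,26.4,0,0,0,-1]}}

```text
t: 27.75
ee_pos: [684.8, -188.4, 179.7]
tool_rot: [-179.8, 0.1, 65.8]
contact_force: [0.7, 1.4, -6.7]
finger_gap: 0.532
```

```bash
python3 - <<'E'
from h import *
go((729,-270,182,65.8))
E
```

```text
t 27.75 tcp [ 684.8 -188.4  179.7] rot [-1.7982e+02  5.0000e-02  6.5790e+01] F [ 0.7  1.4 -6.7] gap 0.532 q [ 8. 35.  5. 95. -4. 51. 80.]
-> [-5.63  7.38 -0.23  0.    0.   -0.01]
```

{"method": "play_rows", "body": {"motion": [-1.7,2.4,0,0,0,0,-3.2,4.6,0,0,0,0,-4.3,6.2,0,0,0,0,-5,7,0,0,0,0,-5.3,7.2,0,0,0,0,-5.3,7.2,0,0,0,0,-5.3,7.2,0,0,0,0]}}

```text
t: 28.45
ee_pos: [728.9, -262.6, 181.6]
tool_rot: [-179.9, -0.0, 65.9]
contact_force: [-0.3, 0.7, -6.0]
finger_gap: 0.535
```

```bash
python3 - <<'E'
from h import *
go((619.9,-220.5,182,65.8))
look("wrist","w14",near=(620,-220),r=95)
look("wrist","w14",near=(620,-220),r=95,zmin=18)
E
```

```text
t 28.45 tcp [ 728.9 -262.6  181.6] rot [-1.7993e+02 -3.0000e-02  6.5870e+01] F [-0.3  0.7 -6. ] gap 0.535 q [13. 39.  5. 85. -4. 56. 85.]
-> [ -0.61 -11.67  -0.04   0.     0.     0.07]
bench off 0.58
1 1623 uv 248.0 69.0 zt 25.2 all [ 623.5 -222.2  104.8   74.1  -24. ] top [ 624.6 -222.7  102.3   74.1  -24. ]
bench off 0.58
1 1495 uv 248.0 70.0 zt 25.2 all [ 624.8 -222.7  102.5   74.2  -24.2] top [ 624.8 -222.7  102.5   74.2  -24.2]
```

View pics/w14.png

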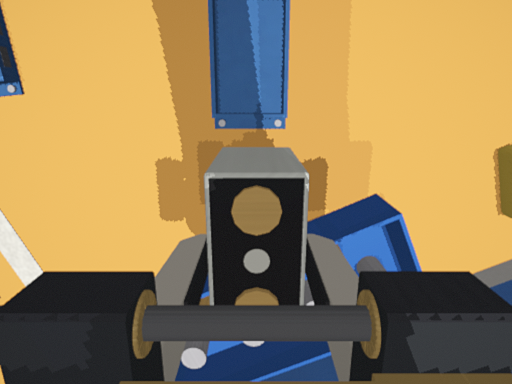

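Tray end is clipped by the picture's top at (250,0); extending to the known 114 mm gives (619.6,-220.3), agreeing with the earlier (619.9,-220.5).

{"method": "play_rows", "body": {"motion": [0,-1.2,0,0,0,0,-0.1,-3.5,0,0,0,0,-0.3,-6.3,0,0,0,0,-0.5,-9,0,0,0,0,-0.6,-10.9,0,0,0,0,-0.6,-11.6,0,0,0,0,-0.6,-11.7,0,0,0,0,-0.6,-11.7,0,0,0,0]}}

```text
t: 29.35
ee_pos: [621.3, -221.5, 182.4]
tool_rot: [179.9, -0.0, 65.8]
contact_force: [0.1, 0.6, -5.3]
finger_gap: 0.53
```

{"method": "play_rows", "body": {"motion": [0,0,0.5,0,0,0,0,0,1.5,0,0,0,0,0,3,0,0,0,0,0,4.7,0,0,0,0,0,6,0,0,0,0,0,6.8,0,0,0,0,0,7,0,0,0,0,0,7,0,0,0]}}

```text
t: 30.15
ee_pos: [620.2, -221.5, 111.6]
tool_rot: [-180.0, 0.0, 65.8]
contact_force: [-0.4, 0.8, -5.7]
finger_gap: 0.537
```

```bash
python3 - <<'E'
from h import *
go((619.8,-220.4,66,65.8))
E
```

```text
t 30.15 tcp [ 620.2 -221.5  111.6] rot [-1.7998e+02  1.0000e-02  6.5810e+01] F [-0.4  0.8 -5.7] gap 0.537 q [ 12.  36.   4. 105.  -4.  39.  84.]
-> [ 0.09 -0.08  4.56  0.    0.    0.01]
```

{"method": "play_rows", "body": {"motion": [0.1,-0.1,0.5,0,0,0,0.1,-0.1,1.5,0,0,0,0.1,-0.1,2.7,0,0,0,0.1,-0.1,3.6,0,0,0,0.1,-0.1,4.1,0,0,0,0.1,-0.1,4.3,0,0,0,0.1,-0.1,4.35,0,0,0,0.1,-0.1,4.35,0,0,0]}}

```text
t: 30.95
ee_pos: [619.8, -220.2, 68.6]
tool_rot: [180.0, -0.0, 65.8]
contact_force: [-0.4, -1.2, -6.0]
finger_gap: 0.536
```

```bash
python3 - <<'E'
from h import *
go((619.8,-220.4,66,65.8))
p,d=capture("scene"); cv2.imwrite("pics/c15.png",cv2.resize(p[170:290,110:260],None,fx=4,fy=4))
E
```

```text
t 30.95 tcp [ 619.8 -220.2   68.6] rot [179.98  -0.    65.81] F [-0.4 -1.2 -6. ] gap 0.536 q [ 12.  39.   4. 107.  -4.  34.  84.]
-> [-0.02  0.    0.26  0.    0.    0.01]
```

View pics/c15.png

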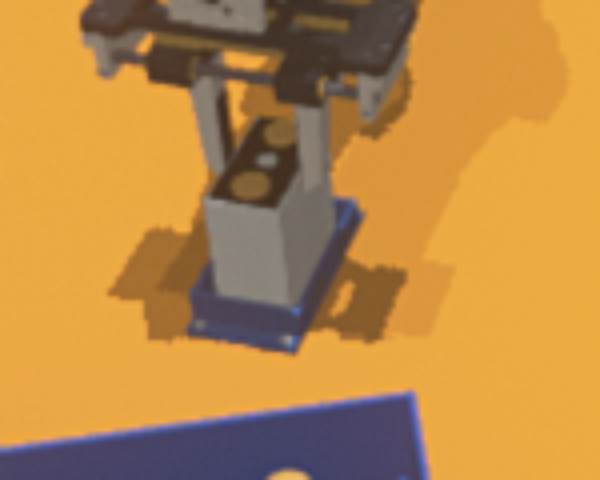

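Large cell inside the tray walls (crop 265,250). Final lowering.

{"method": "play_rows", "body": {"motion": [0,0,0.08,0,0,0,0,0,0.15,0,0,0,0,0,0.2,0,0,0,0,0,0.22,0,0,0,0,0,0.22,0,0,0,0,0,0.22,0,0,0]}}

```text
t: 31.6
ee_pos: [619.7, -220.1, 66.3]
tool_rot: [180.0, -0.0, 65.8]
contact_force: [-0.1, 0.2, -7.0]
finger_gap: 0.531
```

{"method": "play_rows", "body": {"motion": [0,0,0.03,0,0,0,0,0,0.05,0,0,0,0,0,0.05,0,0,0,0,0,0.05,0,0,0]}}

```text
t: 32.0
ee_pos: [619.7, -220.2, 66.1]
tool_rot: [180.0, -0.0, 65.8]
contact_force: [-2.0, -0.3, 0.7]
finger_gap: 0.532
```

{"method": "play_rows", "body": {"motion": [0,0,0.03,0,0,0,0,0,0.03,0,0,0,0,0,0.03,0,0,0]}}

```text
t: 32.3
ee_pos: [619.7, -220.3, 66.1]
tool_rot: [180.0, -0.0, 65.8]
contact_force: [-3.6, 0.4, 5.8]
finger_gap: 0.537
```

{"method": "play_rows", "body": {"motion": [0,0,0,0,0,0,0,0,0,0,0,0,0,0,0,0,0,0,0,0,0,0,0,0,0,0,0,0,0,0,0,0,0,0,0,0], "hand": 0}}

```text
t: 32.9
ee_pos: [619.7, -220.2, 65.4]
tool_rot: [180.0, -0.0, 65.8]
contact_force: [0.2, 0.7, -0.7]
finger_gap: 0.981
```

{"method": "play_rows", "body": {"motion": [0,0,-0.5,0,0,0,0,0,-2,0,0,0,0,0,-4.5,0,0,0,0,0,-8,0,0,0,0,0,-11,0,0,0,0,0,-13,0,0,0,0,0,-13.5,0,0,0,0,0,-13.5,0,0,0]}}

```text
t: 33.7
ee_pos: [620.0, -220.3, 201.7]
tool_rot: [179.9, -0.0, 65.8]
contact_force: [-0.3, -0.0, -1.1]
finger_gap: 1.0
```

```bash
python3 - <<'E'
from h import *
go((619.8,-220.4,66,65.8))
look("wrist","w16",near=(620,-220),r=95)
look("scene","sc16",zmin=30)
look("side","si16",zmin=30)
E
```

```text
t 33.7 tcp [ 620.  -220.3  201.7] rot [ 1.7988e+02 -2.0000e-02  6.5810e+01] F [-0.3 -0.  -1.1] gap 1.0 q [ 11.  30.   5. 101.  -3.  49.  84.]
-> [-2.000e-02 -1.000e-02  1.357e+01  0.000e+00  0.000e+00  1.000e-02]
bench off -0.09
1 7152 uv 256.0 178.0 zt 97.6 all [ 619.3 -220.2  113.5   74.1  -24.1] top [ 619.9 -220.1   89.8   50.   -24.1]
bench off 1.3
1 490 uv 380.0 171.0 zt 85.8 all [486.9 420.7  72.   38.3  33.8] top [486.2 420.8  71.7  36.8  31.9]
2 345 uv 273.0 175.0 zt 80.7 all [445.7  83.1  76.7  33.5 -33.3] top [445.1  83.1  75.6  32.8 -33.3]
3 167 uv 159.0 176.0 zt 71.1 all [ 386.5 -263.4   33.7   32.3  -33. ] top [ 385.9 -263.8   32.8   32.   -28. ]
4 465 uv 37.0 192.0 zt 100.6 all [ 442.8 -594.4  105.1    5.1   -6.7] top [ 443.2 -594.3   99.5    3.7   -6.2]
6 314 uv 90.0 205.0 zt 75.0 all [ 504.8 -450.6   51.4   24.7  -18.1] top [ 504.5 -450.1   51.3   23.6  -22.3]
7 359 uv 348.0 205.0 zt 81.8 all [632.  250.9  46.1  44.1 -68. ] top [631.1 251.2  45.6  42.2   4.2]
11 1028 uv 177.0 221.0 zt 96.3 all [ 621.2 -218.6   93.6   51.3  -24.4] top [ 620.9 -218.9   91.6   49.7  -24.
[... 826 characters left out ...]
  43.5 -73.5] top [631.5 244.6  44.3  42.1  88.2]
7 379 uv 231.0 175.0 zt 80.0 all [446.8  75.8  70.7  40.4 -36.4] top [447.2  77.3  70.1  38.7 -32.7]
8 558 uv 350.0 178.0 zt 39.1 all [860.4  47.3 153.1  79.2  79.1] top [860.4  46.1 149.8  76.9  80.5]
11 3363 uv 405.0 253.0 zt 69.1 all [ 866.  -300.7  305.5  124.7   89.8] top [ 866.2 -300.6  305.1  124.5   89.9]
12 976 uv 304.0 230.0 zt 96.3 all [ 620.6 -223.2   90.    54.5  -23.6] top [ 620.7 -223.2   89.4   54.5  -23.6]
16 222 uv 220.0 254.0 zt 71.7 all [ 385.  -268.6   33.3   31.4  -78.3] top [ 386.  -268.2   32.    31.6  -60. ]
18 459 uv 280.0 311.0 zt 76.4 all [ 503.6 -455.    50.    24.4  -19.7] top [ 503.8 -454.3   50.    22.8  -17. ]
```

View pics/w16.png

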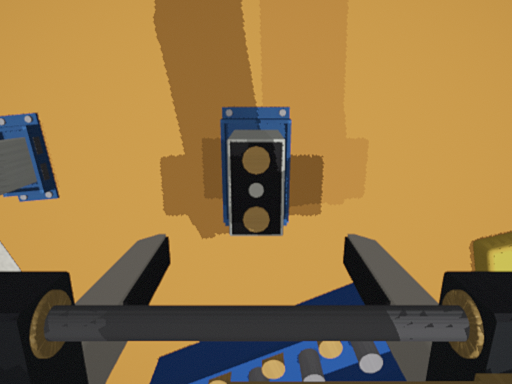

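View pics/sc16.png

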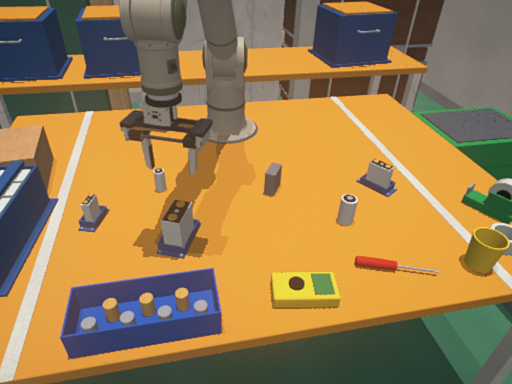

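View pics/si16.png

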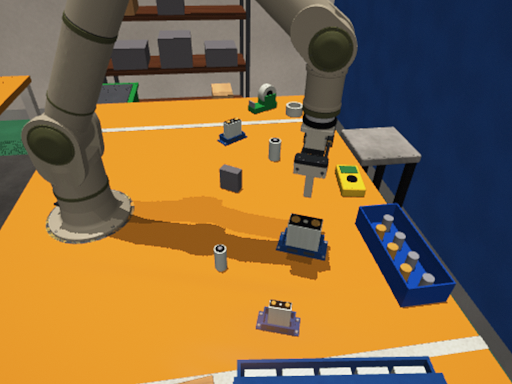

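All three cells stand in their trays in scene view at (92,210), (177,228) and (379,175). The round cells (159,180), (347,209) and spacer (273,178) haven't moved, and the gripper is clear. Handing in.

```bash
python3 - <<'E'
from workcell import *
print(job_done()); print(state()["t"])
E
```

```text
the job is handed in; nothing more can be done
None
the job is handed in; nothing more can be done
```

All three box cells are standing upright in their matching trays, placed in the order small, medium, large. I handed the job in at about 34 s of the 88 s allowed, with the gripper open and clear.

- **Placing:** I lowered each cell until the force reading showed contact with the tray floor, then let go. The highest force I read was about 7 N, and nothing was dropped or knocked over.
- **Fit:** In the wrist pictures after release, each cell is upright and inside its tray walls. The centres are within about 2 mm of the tray centres, and each cell is within about 1.5° of its tray. The cell heights fit standing flat on the 4 mm floor.
- **Left alone:** The final scene and side pictures show the two round cells and the spacer standing where they were, within measuring error.
- **Disagreements:** The scene and side cameras differ by about 4–7 mm in y because of their calibration, so I placed by the wrist camera. In its last look before placing the large cell, the large tray was cut off at the picture edge. I worked out its centre from the known tray length, and that matched earlier full views within 1 mm.

No check failed.

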